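# Hinge-pin jars in order of height on the run-door shelf

### The arm

A 7-joint arm with a two-finger parallel gripper is mounted at the origin on the work surface. World frame = base frame: x ahead of the robot, y to its left, z up, the work surface at z = 0. Lengths are in m, angles in rad, forces in N, time in s.
With the tool pointing down it reaches from about 0.35 to 0.9 m from the base axis. Payload 7.2 kg.
Tool frame: the origin (TCP) lies at the very end of the fingers, on their centre line; the grasp point (between the pads) lies 19 mm behind it; z points along the fingers, y is the direction in which the jaws open and shut (so a half turn about z gives the same grasp; the last joint's range is limited). The gripper opens to 88 mm and grips with 3 to 60 N. Pads are 20 mm wide; open, the fingers measure 115 mm over their backs; the gripper's body (75 mm by 178 mm) begins 61 mm behind the grasp point.
Start: joints at [-1.267, 0.411, -0.013, 1.596, 0.006, 1.134, -0.082], TCP at [0.227, 0.582, 0.223] pointing down, gripper open.
Joint ranges: [-2.95, 2.95], [-0.29, 1.99], [-1.47, 1.44], [0.14, 2.54], [-1.03, 4.17], [0.13, 1.85], [-2.86, 2.86]. Speed limits (rad/s): [2.39, 2.39, 3.01, 3.01, 3.14, 3.14, 3.14].

### API

Orientations are given as a rotation vector (axis times angle).
In Python, from workcell import arm gives the robot as it stands.
- The arm moves only by the shell command python3 -m jog 'ROWS' [FORCE]. ROWS is JSON, a list of rows, each an object of numbers: "grip": the closure, from 0 (fully open) to 1 (shut); "x", "y", "z": the shift along the tool's x, y, z in units of 25 mm (1.0 is 25 mm); "turn": the turn about the tool's z in units of 6 degrees (1.0 is 6 degrees). In form: [{"grip": .., "x": .., "y": .., "z": .., "turn": ..}, ...]. A call has 1 to 8 rows; each row is the pose to reach, as a shift and turn from the pose measured when the call began, along the tool's axes at that moment; what a row does not reach only later rows make up. A row lasts 1/10 s, in which the tool goes at most 50 mm and 8.59 degrees, less where a joint would pass 70% of its speed; a pose out of reach is approached as far as the arm can. A call with a gripper value outside its range is refused whole. The fingers move at their own pace and stop on an object; FORCE is the grip in N (left out, the last holds). Time passes only in rows, so rows that repeat a pose let the fingers close. It gives the time, the measured TCP pose, the force and the opening at its end, in the units of the state.
- arm.sense(): the state, without advancing time (a new reading comes with each control period).
- arm.capture(name): name is "scene" or "side" or "wrist"; returns a dict with "pixels" (384x512x3 uint8, red, green, blue), "vfov" (degrees; the focal length in pixels is half the picture's height over the tangent of half this angle, whatever the lens; pixels are square), "cx", "cy" (the principal point, pixels), "k1" (the pictures are not rectified: a ray, as slopes to the right and down, at radius r is drawn at 1 + k1 r^2 times it, then the intrinsics apply), "view" (4x4, takes a point from world to camera coordinates); the wrist camera has in their place "T_tool_cam" (4x4, takes a point from camera to tool coordinates, whose origin is the TCP and whose axes are the flange's). Camera axes: x right, y down, z forward; pixel columns grow to the right and rows downward; lengths in m; the calibration is good to about 2 mm. A picture is of the moment at which its call begins: read the wrist's pose just before it. There is no depth.
- arm.job_done(): hands the job in, once; it reports no verdict.
Trained networks look in a picture, given as the dict that the camera call returned (one of the last four; its "shot" number tells which), for a name from the list of things; names that differ only in an ending like _2 or _b are one class to them, and where a whole thing is asked for, a point or a joint stands for the part that bears it (a point fixed in the world has none). Each returns a list of dicts, best first, with "score" (0 to 1); they miss things now and then, are a little off and sometimes report something else, mostly with a low value. They report only what shows in the picture. A call takes as long as a camera call. They do not tell look-alikes from the thing itself.
- arm.outline_of(picture, name): "pixels" (384x512 bool, what is visible of it) and "xy" ([column, row] in pixels, amid what is visible of it).
The state is a dict: "t": time; "qpos": joint angles; "qvel": joint speeds; "tau": joint torques, N m; "position": TCP position; "tool_rot": TCP orientation; "wrist_force": force on the tool from outside, world axes, zero at the start; "moment": the same for the moment, N m; "gripper_width": finger opening in m.
Only numpy, scipy, OpenCV 4.12 (cv2) and the standard library are available. Lean on these libraries where they do the work, as an engineer would, in place of code of your own. Each camera call takes 0.05 s, during which the arm holds its last target.

### The job

Line up the four stainless hinge-pin jars on the four round cork pads of the mahogany shelf in order of height, one jar to a pad: the tallest on the pad next to the amber bottle, then down to the shortest on the pad next to the blue grease tub. Keep the jars upright, centre each one on its pad and set it down rather than dropping it, and leave the bottle and the tub standing where they are.

Things in the scene. Friction and masses are not known exactly. Their poses are not given: they have to be found in the camera images.
- jar_60: The shortest of four plain cylindrical stainless-steel hinge-pin jars with flat lids: 60 mm tall, 48 mm across over its whole height (the four differ only in height: 60, 82, 104 and 126 mm; 0.11 to 0.43 kg). It starts upright on the bench, in the front row between the robot and the shelf. Origin at the centre of its underside, z up its axis.
- jar_82: The second shortest of four plain cylindrical stainless-steel hinge-pin jars with flat lids: 82 mm tall, 48 mm across over its whole height (the four differ only in height: 60, 82, 104 and 126 mm; 0.11 to 0.43 kg). It starts upright on the bench, in the front row between the robot and the shelf. Origin at the centre of its underside, z up its axis.
- jar_104: The second tallest of four plain cylindrical stainless-steel hinge-pin jars with flat lids: 104 mm tall, 48 mm across over its whole height (the four differ only in height: 60, 82, 104 and 126 mm; 0.11 to 0.43 kg). It starts upright on the bench, in the front row between the robot and the shelf. Origin at the centre of its underside, z up its axis.
- jar_126: The tallest of four plain cylindrical stainless-steel hinge-pin jars with flat lids: 126 mm tall, 48 mm across over its whole height (the four differ only in height: 60, 82, 104 and 126 mm; 0.11 to 0.43 kg). It starts upright on the bench, in the front row between the robot and the shelf. Origin at the centre of its underside, z up its axis.
- pad_a: One of four alike pale round cork pads, 70 mm across, 3 mm thick, fixed in a row (over 80 mm apart) along a fixed mahogany shelf 600 x 120 mm, 40 mm high, that lies roughly along world y. Its place in the row differs each time. Origin at the centre of its underside on the shelf top; a jar on it stands 43 mm above the bench. Its y axis runs along the row, x across.
- pad_b: One of four alike pale round cork pads, 70 mm across, 3 mm thick, fixed in a row (over 80 mm apart) along a fixed mahogany shelf 600 x 120 mm, 40 mm high, that lies roughly along world y. Its place in the row differs each time. Origin at the centre of its underside on the shelf top; a jar on it stands 43 mm above the bench. Its y axis runs along the row, x across.
- pad_c: One of four alike pale round cork pads, 70 mm across, 3 mm thick, fixed in a row (over 80 mm apart) along a fixed mahogany shelf 600 x 120 mm, 40 mm high, that lies roughly along world y. Its place in the row differs each time. Origin at the centre of its underside on the shelf top; a jar on it stands 43 mm above the bench. Its y axis runs along the row, x across.
- pad_d: One of four alike pale round cork pads, 70 mm across, 3 mm thick, fixed in a row (over 80 mm apart) along a fixed mahogany shelf 600 x 120 mm, 40 mm high, that lies roughly along world y. Its place in the row differs each time. Origin at the centre of its underside on the shelf top; a jar on it stands 43 mm above the bench. Its y axis runs along the row, x across.
- bottle: Empty amber glass bottle, 60 mm across, 170 mm tall, standing loose on the shelf at one end of the row of pads (either end), about 107 mm from the centre of the end pad. Origin at the centre of its underside, z up.
- tub: Blue plastic grease tub with flip-top lid, about 72 mm across (83 mm over the lid's small tab) and 56 mm tall, standing loose on the shelf at the other end of the row, about 107 mm from the centre of the end pad. Origin at the centre of its underside, z up.
There are look-alikes about, which are no part of the job. What is shaped like the jar_60 but yellow is not meant. Leave any turquoise look-alike of the bottle alone.

How it is judged:
By the outcome, as a careful person would: the job done as asked, in the order asked, and still so for the second after the job is handed in, with the robot touching nothing.
It also fails if it takes over 96 s, if anything falls off the work surface, if the arm or the gripper's body presses on something with over 40 N, if the wrist force passes 120 N, or if a joint passes its speed limit or range.

## Working session

There is one attempt and no reset: what is moved stays moved. The work goes in short steps, Python scripts to look and compute and a shell command to move; the robot and the scene stay as the last step left them, time stands still between calls to the robot, and variables do not carry over. Pictures are saved under pics/ and viewed, and the job is handed in when it is done.

```bash
ls; mkdir -p pics
python3 - <<'E'
from workcell import arm
import cv2
s=arm.sense();print({k:(v if not hasattr(v,'round') else v) for k,v in s.items()})
for n in("scene","side","wrist"):
    p=arm.capture(n);cv2.imwrite(f"pics/{n}0.png",p["pixels"][:,:,::-1]);print(n,{k:v for k,v in p.items() if k!="pixels"})
E
```

```text
pics
{'t': 0.0, 'qpos': array([-1.26722553,  0.41186408, -0.01272985,  1.59701961,  0.00559579,
        1.1343325 , -0.08220378]), 'qvel': array([-0.00046198,  0.00087258,  0.00074527,  0.00060206,  0.00133973,
       -0.00094807, -0.00059366]), 'tau': array([-8.04236242e-05, -5.87969005e+01,  6.41932748e-01, -2.91070890e+01,
       -5.37472288e-02,  1.83822575e-02,  1.44420942e-04]), 'position': array([0.22688556, 0.58182042, 0.22184132]), 'tool_rot': array([-5.80528683e-01, -3.08729245e+00,  2.47584175e-03]), 'wrist_force': array([ 0.04379324,  0.31470353, -0.44490979]), 'moment': array([ 0.03653974,  0.01348589, -0.02295917]), 'gripper_width': 0.0880368211074946}
scene {'vfov': 48.60329126375228, 'cx': 249.7950458940875, 'cy': 194.50765297526806, 'k1': -0.09385861674455233, 'view': array([[-0.48913888,  0.87201806, -0.01810145,  0.32764678],
       [ 0.5078503 ,  0.26787172, -0.81873855, -0.225194  ],
       [-0.70910594, -0.40966968, -0.5738811 ,  1.57905436],
       [ 0.        ,  0.        ,  0.        ,  1.        ]]), 'shot': 1}
side {'vfov': 52.605490422449, 'cx': 255.352348997257, 'cy': 192.29848975236777, 'k1': 0.014568491773295505, 'view': array([[ 0.79740889, -0.60324046, -0.01549237, -0.43740665],
       [-0.43568251, -0.5577752 , -0.70644715,  0.24603561],
       [ 0.41751625,  0.57007699, -0.70759622,  0.94050905],
       [ 0.        ,  0.        ,  0.        ,  1.        ]]), 'shot': 2}
wrist {'vfov': 69.57284202528909, 'cx': 252.79287132239511, 'cy': 195.00256845026553, 'k1': 0.022268798635702265, 'T_tool_cam': array([[-8.79995650e-05, -9.65963999e-01, -2.58676527e-01,
         7.16656457e-02],
       [ 9.99999731e-01, -2.73286967e-04,  6.80331657e-04,
        -6.58333289e-04],
       [-7.27868811e-04, -2.58676398e-01,  9.65963763e-01,
        -1.62637306e-01],
       [ 0.00000000e+00,  0.00000000e+00,  0.00000000e+00,
         1.00000000e+00]]), 'shot': 3}
```

View pics/scene0.png

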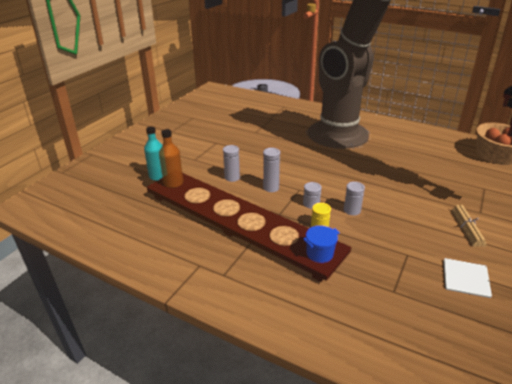

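View pics/side0.png

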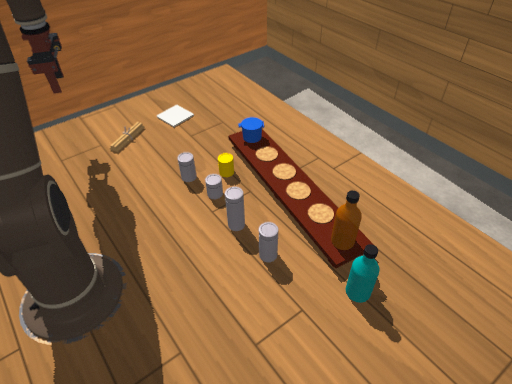

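View pics/wrist0.png

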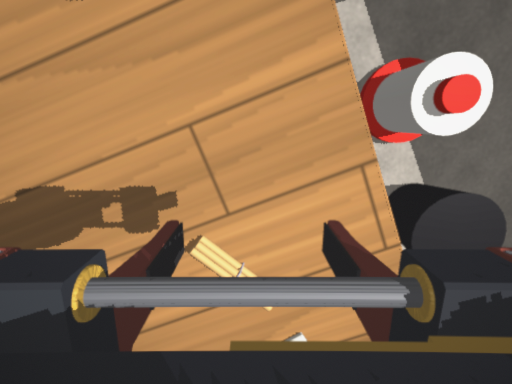

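The scene view shows the amber bottle at (172,160) at the -y end and the blue tub at (320,243). The four pads lie between them at (198,195), (227,208), (252,222) and (284,236). The grey jars are at (231,163), (271,170), (313,195) and (354,198). The look-alikes are the yellow jar at (321,216) and the turquoise bottle at (154,155).

Next I'll fit cylinders to the outlines in both fixed cameras.

```bash
cat > h.py <<'E'
import numpy as np,cv2
from scipy.optimize import minimize,least_squares
from scipy.spatial.transform import Rotation as R
def K(p): 
    f=p["pixels"].shape[0]/2/np.tan(np.radians(p["vfov"])/2); return f,p["cx"],p["cy"],p["k1"]
def proj(p,X,view=None):
    V=p["view"] if view is None else view
    c=X@V[:3,:3].T+V[:3,3]; s=c[:,:2]/c[:,2:]; r2=(s**2).sum(1,keepdims=True)
    f,cx,cy,k=K(p); return s*(1+k*r2)*f+[cx,cy]
def ray(p,uv,view=None):
    V=p["view"] if view is None else view
    f,cx,cy,k=K(p); d=(np.array(uv,float)-[cx,cy])/f; s=d.copy()
    for _ in range(20): s=d/(1+k*(s**2).sum())
    Rm=V[:3,:3]; return -Rm.T@V[:3,3], Rm.T@np.array([s[0],s[1],1])
def onz(p,uv,z,view=None):
    o,d=ray(p,uv,view); return o+d*(z-o[2])/d[2]
def cyl(p,x,y,z0,h,r,view=None):
    a=np.linspace(0,2*np.pi,40,endpoint=False)
    X=np.vstack([np.c_[x+r*np.cos(a),y+r*np.sin(a),np.full(40,z)] for z in(z0,z0+h)])
    return cv2.convexHull(proj(p,X,view).astype(np.float32))[:,0]
def wview(p,s):
    T=np.eye(4);T[:3,:3]=R.from_rotvec(s["tool_rot"]).as_matrix();T[:3,3]=s["position"]
    return np.linalg.inv(T@p["T_tool_cam"])
def bounds(m): 
    r=np.where(m.any(1))[0];c=np.where(m.any(0))[0];return c[0],r[0],c[-1],r[-1]
E
python3 - <<'E'
from workcell import arm
from h import *
import pickle
out={}
for n in("scene","side"):
    p=arm.capture(n); out[n]=(p,{})
    for name in ("jar_60","jar_82","jar_104","jar_126","pad_a","bottle","tub"):
        L=arm.outline_of(p,name); out[n][1][name]=L
        print(n,name,[(round(d["score"],2),np.round(d["xy"]).tolist(),[int(v) for v in bounds(d["pixels"])]) for d in L])
pickle.dump(out,open("o.pkl","wb"))
E
```

```text
scene jar_60 [(0.79, [311.0, 197.0], [302, 182, 320, 207]), (0.72, [232.0, 163.0], [222, 145, 238, 181]), (0.66, [272.0, 168.0], [264, 148, 279, 190]), (0.57, [316.0, 214.0], [310, 204, 329, 226]), (0.56, [355.0, 198.0], [344, 182, 364, 214])]
scene jar_82 [(0.79, [311.0, 197.0], [302, 182, 320, 207]), (0.72, [232.0, 163.0], [222, 145, 238, 181]), (0.66, [272.0, 168.0], [264, 148, 279, 190]), (0.57, [316.0, 214.0], [310, 204, 329, 226]), (0.56, [355.0, 198.0], [344, 182, 364, 214])]
scene jar_104 [(0.79, [311.0, 197.0], [302, 182, 320, 207]), (0.72, [232.0, 163.0], [222, 145, 238, 181]), (0.66, [272.0, 168.0], [264, 148, 279, 190]), (0.57, [316.0, 214.0], [310, 204, 329, 226]), (0.56, [355.0, 198.0], [344, 182, 364, 214])]
scene jar_126 [(0.79, [311.0, 197.0], [302, 182, 320, 207]), (0.72, [232.0, 163.0], [222, 145, 238, 181]), (0.66, [272.0, 168.0], [264, 148, 279, 190]), (0.57, [316.0, 214.0], [310, 204, 329, 226]), (0.56, [355.0, 198.0], [344, 182, 364, 214])]
scene pad_a [(0.96, [253.0, 220.0], [238, 213, 264, 230]), (0.83, [225.0, 205.0], [214, 200, 238, 215]), (0.56, [282.0, 23
[... 911 characters left out ...]
3, 176]), (0.56, [234.0, 208.0], [226, 187, 244, 230])]
side jar_126 [(0.95, [184.0, 165.0], [178, 152, 196, 181]), (0.82, [211.0, 184.0], [205, 174, 222, 198]), (0.67, [268.0, 242.0], [259, 222, 278, 261]), (0.67, [230.0, 163.0], [218, 153, 233, 176]), (0.56, [234.0, 208.0], [226, 187, 244, 230])]
side pad_a [(0.94, [323.0, 216.0], [308, 204, 333, 224]), (0.67, [265.0, 154.0], [256, 146, 277, 161]), (0.61, [299.0, 190.0], [286, 182, 310, 199]), (0.54, [283.0, 170.0], [273, 163, 295, 179])]
side bottle [(0.8, [364.0, 277.0], [346, 245, 378, 302]), (0.79, [349.0, 223.0], [331, 191, 361, 249]), (0.7, [234.0, 207.0], [225, 187, 244, 229])]
side tub [(0.97, [254.0, 131.0], [239, 118, 264, 143])]
```

```bash
cat > fit.py <<'E'
from h import *
import pickle
o=pickle.load(open("o.pkl","rb"))
P={n:o[n][0] for n in o}
def bb(m):
    c0,r0,c1,r1=bounds(m); return np.array([c0-.5,r0-.5,c1+.5,r1+.5])
def fb(p,*a):
    h=cyl(p,*a); return np.r_[h.min(0),h.max(0)]
def fit(ms,z0,r,h=None,x0=None):
    def f(v):
        hh=v[2] if h is None else h
        return np.concatenate([fb(P[n],v[0],v[1],z0,hh,r)-bb(m) for n,m in ms])
    s=least_squares(f,x0); return s.x,s.fun
sc=lambda n,k,i:o[n][1][k][i]["pixels"]
def near(n,k,uv):
    L=o[n][1][k]; return min(L,key=lambda d:np.hypot(*(np.array(d["xy"])-uv)))["pixels"]
if __name__=="__main__":
    for a,b in (((232,163),(268,242)),((272,168),(234,208)),((311,197),(211,184)),((355,198),(184,165)),((316,214),(230,163))):
        g=onz(P["scene"],a,.05)
        ms=[("scene",near("scene","jar_60",a)),("side",near("side","jar_60",b))]
        x,r=fit(ms,0,.024,None,[g[0],g[1],.1]); print("jar",a,np.round(x,4),"res",np.round(r,1))
    pads=[]
    for a,b in (((193,193),(323,216)),((225,205),(299,190)),((253,220),(283,170)),((282,236),(265,154))):
        g=onz(P["scene"],a,.043)
        ms=[("scene",near("scene","pad_a",a)),("side",near("side","pad_a",b))]
        x,r=fit(ms,.04,.035,.003,[g[0],g[1]]); pads.append(x)
        each=[np.round(fit([m],.04,.035,.003,[g[0],g[1]])[0],4) for m in ms]
        print("pad",np.round(x,4),np.round(r,1),each)
    pads=np.array(pads);print(np.linalg.norm(np.diff(pads,axis=0),axis=1))
    d=np.polyfit(pads[:,1],pads[:,0],1);print("line",d,"res",pads[:,0]-np.polyval(d,pads[:,1]))
    g=onz(P["scene"],(169,161),.1)
    x,r=fit([("scene",near("scene","bottle",(169,161))),("side",near("side","bottle",(349,223)))],.04,.03,.17,g[:2]);print("bottle",x,np.round(r,1),np.linalg.norm(x-pads,axis=1))
    x,r=fit([("scene",near("scene","tub",(320,243))),("side",near("side","tub",(254,131)))],.04,.037,.056,g[:2]);print("tub",x,np.round(r,1),np.linalg.norm(x-pads,axis=1))
E
python3 fit.py
```

```text
jar (232, 163) [ 0.435  -0.1966  0.1025] res [ 1.2 -0.   1.  -0.8 -2.1  2.1 -2.3  2.5]
jar (272, 168) [ 0.4321 -0.0614  0.1184] res [-1.1  1.8 -0.5  1.2 -1.8  2.5 -0.5  1.4]
jar (311, 197) [0.4578 0.0702 0.0978] res [ -2.9 -11.2  -2.8   1.    1.4  -8.5   2.8   2. ]
jar (355, 198) [0.4348 0.1992 0.0995] res [ 0.3 -4.   1.5  2.7 -1.1 -5.8  0.1 -1.2]
jar (316, 214) [0.5543 0.1354 0.1   ] res [ -3.2 -10.2  -1.9   8.6   4.  -11.8   5.3  -1.2]
pad [ 0.6193 -0.2003] [ 0.4  0.2  0.3 -0.7 -0.1  0.6  0.  -0.4] [array([ 0.6098, -0.2057]), array([ 0.617 , -0.2136])]
pad [ 0.6313 -0.0963] [-1.1  0.2 -0.2  0.6  0.5  0.5 -0.1  0.3] [array([ 0.623 , -0.1026]), array([ 0.6297, -0.0971])]
pad [ 0.6524 -0.0061] [-0.3  0.6 -0.2  0.6 -0.4  0.8 -0.3 -0.1] [array([ 0.6445, -0.0038]), array([ 0.6547, -0.0038])]
pad [0.6664 0.0899] [-2.7  0.5 -1.3 -0.   1.1  0.8  1.1 -0.5] [array([0.6664, 0.0899]), array([0.6664, 0.0899])]
[0.10469164 0.09269956 0.09697974]
line [0.16868979 0.6513132 ] res [ 1.74553329e-03 -3.80508193e-03  2.10489126e-03 -4.53426171e-05]
bottle [ 0.58574264 -0.31284224] [-4.5 -3.9 -0.3 -3.2 -0.7 -0.1  5.2  7.1] [0.1173828  0.2212298  0.31391236 0.41071732]
tub [ 0.65563588 -0.19694851] [-128.5  -47.3 -136.3  -51.8   77.    66.1   81.2   74.1] [0.03653209 0.10351578 0.19088933 0.28702322]
```

Run:
```python
import cv2
a=cv2.imread("pics/scene0.png")[110:280,130:390];b=cv2.imread("pics/side0.png")[100:320,150:400]
cv2.imwrite("pics/cropa.png",cv2.resize(a,None,fx=3,fy=3,interpolation=cv2.INTER_CUBIC));cv2.imwrite("pics/cropb.png",cv2.resize(b,None,fx=2.6,fy=2.6,interpolation=cv2.INTER_CUBIC))
```

```text
(no output)
```

View pics/cropa.png

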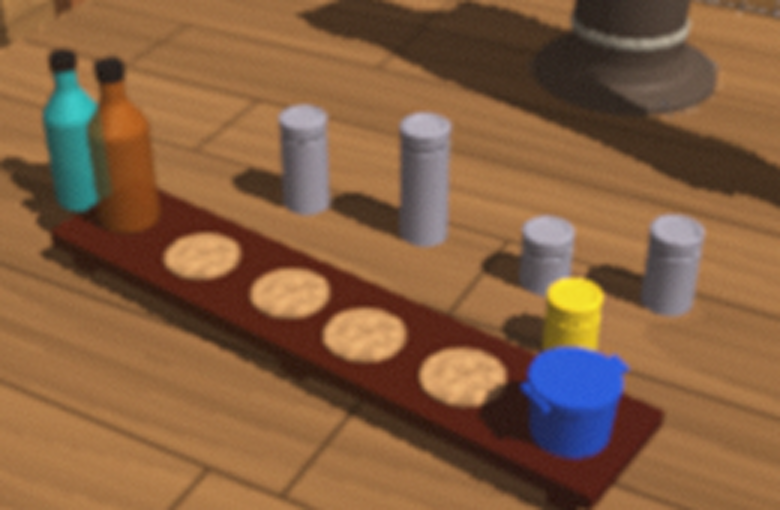

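```bash
sed -i 's/s=least_squares(f,x0)/s=least_squares(f,x0,diff_step=1e-2,x_scale=.1,xtol=1e-10)/' fit.py
# max/min over raw points rather than float32 hull
python3 - <<'E'
s=open('h.py').read()
s=s.replace("return cv2.convexHull(proj(p,X,view).astype(np.float32))[:,0]","return proj(p,X,view)")
open('h.py','w').write(s)
E
python3 fit.py
```

```text
jar (232, 163) [ 0.4425 -0.1957  0.1052] res [ 0.1  0.3  0.1  0.5  0.1 -0.3 -0.1  0.7]
jar (272, 168) [ 0.4348 -0.0598  0.1253] res [-1.   0.3 -0.3  1.8 -1.5 -0.2 -0.1  0.6]
jar (311, 197) [0.4536 0.079  0.0607] res [ 0.5 -0.  -0.2  1.1 -0.1  0.  -0.   1. ]
jar (355, 198) [0.4301 0.195  0.0821] res [-0.6  0.1 -0.4  1.3 -0.8 -0.1 -0.5  0.2]
jar (316, 214) [0.5331 0.1361 0.0578] res [ 0.1 -1.2 -0.1  4.1 -0.8  1.5 -0.2  1.5]
pad [ 0.6201 -0.2004] [ 0.2  0.3  0.1 -0.5  0.1  0.5  0.2 -0.5] [array([ 0.6208, -0.2005]), array([ 0.6196, -0.2002])]
pad [ 0.6305 -0.0952] [-0.6  0.1  0.3  0.6  0.1  0.4 -0.5  0.2] [array([ 0.6288, -0.0958]), array([ 0.6318, -0.0948])]
pad [ 0.6521 -0.0062] [-0.3  0.6 -0.1  0.5 -0.5  0.8 -0.4 -0. ] [array([ 0.65  , -0.0068]), array([ 0.6542, -0.0056])]
pad [0.6638 0.0935] [-0.9  0.3  0.5 -0.2 -0.2  0.6 -0.3 -0.7] [array([0.6633, 0.0938]), array([0.6641, 0.0927])]
[0.10570474 0.09156632 0.10042512]
line [0.15641831 0.64977001] res [ 0.00169245 -0.00438701  0.00331336 -0.00061879]
bottle [ 0.59178211 -0.29963546] [-2.2 -2.2  2.1 -1.  -2.7 -4.4  2.5  2.4] [0.1032033  0.2080644  0.29954735 0.39969238]
tub [0.67744404 0.19273631] [ 1.1 -0.9 -1.9  1.6  0.9 -0.6 -2.3  0.6] [0.39729208 0.29174294 0.20056861 0.10015391]
```

View pics/cropb.png

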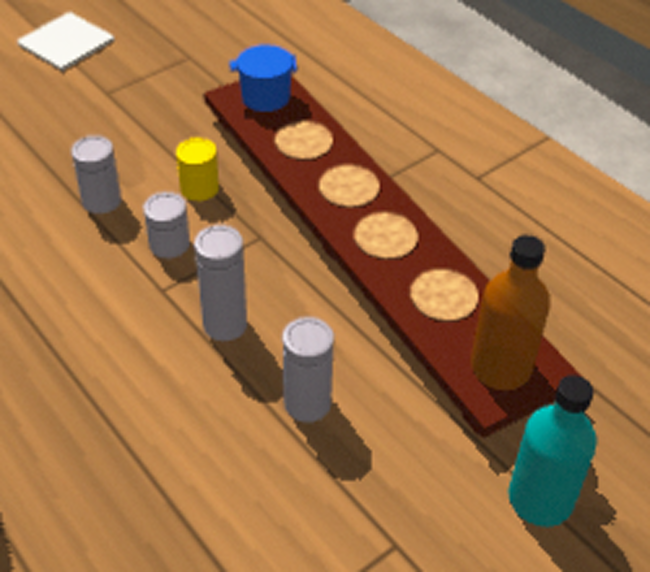

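The fits give these heights and positions, with sub-pixel residuals on most edges:

| Jar | x | y |
|---|---|---|
| 104 | .442 | -.196 |
| 126 | .435 | -.060 |
| 60 | .454 | .079 |
| 82 | .430 | .195 |

The yellow jar at scene (321,216) has the same height as jar_60, but its colour rules it out. The grey one at (313,195) is jar_60, and the crop confirms this. The bottle is at the -y end, so the order from -y to +y is 126, 104, 82, 60.

I'll move above jar_126 with the jaws across the row.

```bash
cat > go.py <<'E'
import sys
from workcell import arm
from h import *
def go(x,y,z,yaw=-9):
    s=arm.sense(); M=R.from_rotvec(s["tool_rot"]).as_matrix()
    d=M.T@(np.array([x,y,z])-s["position"])/.025
    cur=np.degrees(np.arctan2(M[1,1],M[0,1])); t=(cur-yaw+180)%360-180
    print("t",round(s["t"],2),"pos",np.round(s["position"],4),"yaw",round(cur,1),"tilt",round(np.degrees(np.arccos(-M[2,2])),2),"-> x %.2f y %.2f z %.2f turn %.2f"%(*d,t/6),"w",round(s["gripper_width"],4),"F",np.round(s["wrist_force"],1))
if __name__=="__main__": go(*map(float,sys.argv[1:]))
E
python3 go.py .435 -.06 .26
```

```text
t 0.95 pos [0.2271 0.5823 0.2227] yaw 68.7 tilt 0.0 -> x -17.08 y -20.91 z -1.49 turn 12.95 w 0.0878 F [-0.6  0.5  0.2]
```

```bash
python3 -m jog '[{"x":-17.08,"y":-20.91,"z":-1.49,"turn":12.95},{"x":-17.08,"y":-20.91,"z":-1.49,"turn":12.95},{"x":-17.08,"y":-20.91,"z":-1.49,"turn":12.95},{"x":-17.08,"y":-20.91,"z":-1.49,"turn":12.95},{"x":-17.08,"y":-20.91,"z":-1.49,"turn":12.95},{"x":-17.08,"y":-20.91,"z":-1.49,"turn":12.95},{"x":-17.08,"y":-20.91,"z":-1.49,"turn":12.95},{"x":-17.08,"y":-20.91,"z":-1.49,"turn":12.95}]'; python3 go.py .435 -.06 .26
```

```text
t 0.95 pos [0.2271 0.5823 0.2227] yaw 68.7 tilt 0.0 -> x -17.08 y -20.91 z -1.49 turn 12.95 w 0.0878 F [-0.6  0.5  0.2]validation failed for argument at $[0]...
```

```bash
python3 -m jog '[{"grip":0,"x":-17.08,"y":-20.91,"z":-1.49,"turn":12.95},{"grip":0,"x":-17.08,"y":-20.91,"z":-1.49,"turn":12.95},{"grip":0,"x":-17.08,"y":-20.91,"z":-1.49,"turn":12.95},{"grip":0,"x":-17.08,"y":-20.91,"z":-1.49,"turn":12.95},{"grip":0,"x":-17.08,"y":-20.91,"z":-1.49,"turn":12.95},{"grip":0,"x":-17.08,"y":-20.91,"z":-1.49,"turn":12.95},{"grip":0,"x":-17.08,"y":-20.91,"z":-1.49,"turn":12.95},{"grip":0,"x":-17.08,"y":-20.91,"z":-1.49,"turn":12.95}]'
```

```text
t: 1.75
position: [0.3504, 0.2004, 0.2451]
tool_rot: [-2.229, -2.213, -0.002]
wrist_force: [1.5, 0.0, 0.4]
gripper_width: 0.0874
```

```bash
python3 go.py .435 -.06 .26
```

```text
t 1.75 pos [0.3504 0.2004 0.2451] yaw -0.4 tilt 0.07 -> x -10.39 y 3.46 z -0.61 turn 1.43 w 0.0874 F [1.5 0.  0.4]
```

```bash
python3 -m jog '[{"grip":0,"x":-10.39,"y":3.46,"z":-0.6,"turn":1.43},{"grip":0,"x":-10.39,"y":3.46,"z":-0.6,"turn":1.43},{"grip":0,"x":-10.39,"y":3.46,"z":-0.6,"turn":1.43},{"grip":0,"x":-10.39,"y":3.46,"z":-0.6,"turn":1.43},{"grip":0,"x":-10.39,"y":3.46,"z":-0.6,"turn":1.43},{"grip":0,"x":-10.39,"y":3.46,"z":-0.6,"turn":1.43},{"grip":0,"x":-10.39,"y":3.46,"z":-0.6,"turn":1.43},{"grip":0,"x":-10.39,"y":3.46,"z":-0.6,"turn":1.43}]'
python3 go.py .435 -.06 .13
cat > wj.py <<'E'
# check: overlay known cylinder on wrist view
import sys
from workcell import arm
from h import *
J={"126":(.4348,-.0598,0,.126,.024),"104":(.4425,-.1957,0,.104,.024),"60":(.4536,.079,0,.06,.024),"82":(.4301,.195,0,.082,.024),
"p1":(.6201,-.2004,.04,.003,.035),"p2":(.6305,-.0952,.04,.003,.035),"p3":(.6521,-.0062,.04,.003,.035),"p4":(.6638,.0935,.04,.003,.035)}
s=arm.sense();p=arm.capture("wrist");V=wview(p,s)
im=p["pixels"][:,:,::-1].copy()
for k,c in J.items():
    if ((np.c_[c[0],c[1],c[2],1]@V.T)[0,2])<.05: continue
    q=cyl(p,*c,view=V)
    for h in(q[:40],q[40:]): cv2.polylines(im,[np.int32(np.clip(h,-2000,2000)*16)],True,(0,255,0),1,cv2.LINE_AA,4)
cv2.imwrite(sys.argv[1],im)
import pickle; pickle.dump((s,p),open("w.pkl","wb"))
E
python3 wj.py pics/w1.png
```

```text
t: 2.55
position: [0.4349, -0.0599, 0.2598]
tool_rot: [-2.389, -2.039, -0.002]
wrist_force: [0.9, 0.5, 0.2]
gripper_width: 0.0881
t 2.55 pos [ 0.4349 -0.0599  0.2598] yaw -9.1 tilt 0.08 -> x -0.01 y 0.00 z 5.19 turn -0.01 w 0.0881 F [0.9 0.5 0.2]
```

View pics/w1.png

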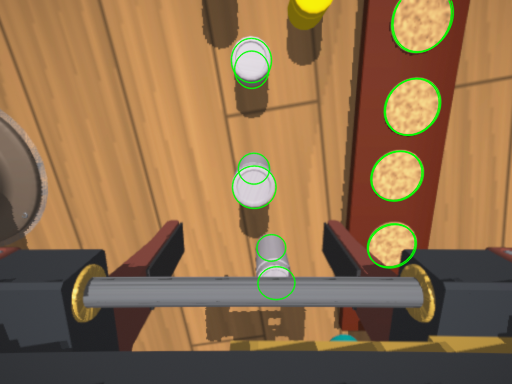

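The wrist overlay agrees with the fixed-camera fits: jar_126's lid is at (254,187), jar_82 at (251,60), and the pads at (392,245), (397,175), (412,106) and (422,20). I'll refine with the wrist outlines from the same picture.

```bash
cat > wf.py <<'E'
from workcell import arm
from h import *
import pickle
s,p=pickle.load(open("w.pkl","rb"));V=wview(p,s)
import re
J=eval("{"+re.search(r'J=\{(.*?)\}',open("wj.py").read(),re.S).group(1)+"}")
def bb(m):
    c0,r0,c1,r1=bounds(m); return np.array([c0-.5,r0-.5,c1+.5,r1+.5])
for nm in("jar_60","pad_a"):
    for d in arm.outline_of(p,nm):
        b=bb(d["pixels"])
        if b[0]<1 or b[1]<1 or b[3]>383: print("edge",np.round(d["xy"]));continue
        def pr(c,v): 
            q=cyl(p,v[0],v[1],*c[2:],view=V); return np.r_[q.min(0),q.max(0)]
        best=None
        for k,c in J.items():
            if (k[0]=="p")!=(nm[0]=="p"): continue
            r=least_squares(lambda v:pr(c,v)-b,c[:2],diff_step=1e-2,x_scale=.1)
            e=np.hypot(*(r.x-c[:2]))
            if best is None or e<best[0]: best=(e,k,r.x,r.fun)
        print(best[1],"score %.2f"%d["score"],np.round(best[2],4),"delta mm",np.round((best[2]-J[best[1]][:2])*1e3,1),np.round(best[3],1))
E
python3 wf.py
```

```text
edge [303.  11.]
126 score 0.84 [ 0.434  -0.0592] delta mm [-0.8  0.6] [-0.3 -0.1  0.3  0.1]
60 score 0.75 [0.4536 0.0823] delta mm [-0.   3.3] [-0.1 -0.7  0.1  1. ]
104 score 0.62 [ 0.4413 -0.1769] delta mm [-1.2 18.8] [ -1.6 -10.8   1.2   9.3]
p1 score 0.90 [ 0.6217 -0.1976] delta mm [1.6 2.8] [-0.5 -0.1  0.5  0.2]
p2 score 0.82 [ 0.631  -0.0958] delta mm [ 0.5 -0.6] [ 0.3  0.5 -0.3 -0.6]
p3 score 0.71 [ 0.6527 -0.0053] delta mm [0.6 0.9] [ 0.8 -0.4 -0.8  0.5]
edge [417.  22.]
```

```bash
python3 -m jog '[{"grip":0,"x":0.02,"y":-0.02,"z":2,"turn":0},{"grip":0,"x":0.02,"y":-0.02,"z":4,"turn":0},{"grip":0,"x":0.02,"y":-0.02,"z":6,"turn":0},{"grip":0,"x":0.02,"y":-0.02,"z":7,"turn":0},{"grip":0,"x":0.02,"y":-0.02,"z":7,"turn":0},{"grip":0,"x":0.02,"y":-0.02,"z":7,"turn":0}]' 30
python3 -m jog '[{"grip":1,"x":0,"y":0,"z":0,"turn":0},{"grip":1,"x":0,"y":0,"z":0,"turn":0},{"grip":1,"x":0,"y":0,"z":0,"turn":0},{"grip":1,"x":0,"y":0,"z":0,"turn":0},{"grip":1,"x":0,"y":0,"z":0,"turn":0},{"grip":1,"x":0,"y":0,"z":0,"turn":0}]' 30
python3 go.py .434 -.0595 .085
```

```text
t: 3.3
position: [0.4345, -0.0573, 0.0851]
tool_rot: [-2.384, -2.043, -0.001]
wrist_force: [0.1, 0.0, 0.8]
gripper_width: 0.0878
t: 3.9
position: [0.4348, -0.0573, 0.0854]
tool_rot: [-2.385, -2.044, -0.002]
wrist_force: [0.4, 1.2, 3.0]
gripper_width: 0.0475
t 3.9 pos [ 0.4348 -0.0573  0.0854] yaw -8.8 tilt 0.09 -> x -0.09 y -0.02 z 0.02 turn 0.03 w 0.0475 F [0.4 1.2 3. ]
```

```bash
python3 -m jog '[{"grip":1,"x":0,"y":0,"z":-0.5,"turn":0},{"grip":1,"x":0,"y":0,"z":-1.5,"turn":0},{"grip":1,"x":0,"y":0,"z":-3,"turn":0},{"grip":1,"x":0,"y":0,"z":-3.6,"turn":0},{"grip":1,"x":0,"y":0,"z":-3.6,"turn":0}]' 30
python3 go.py .621 -.197 .175
```

```text
t: 4.4
position: [0.4359, -0.0575, 0.1776]
tool_rot: [2.385, 2.044, 0.007]
wrist_force: [0.4, -0.3, -2.7]
gripper_width: 0.0478
t 4.4 pos [ 0.4359 -0.0575  0.1776] yaw -8.8 tilt 0.27 -> x -4.38 y 8.17 z 0.12 turn 0.03 w 0.0478 F [ 0.4 -0.3 -2.7]
```

```bash
python3 -m jog '[{"grip":1,"x":-0.5,"y":1,"z":0,"turn":0},{"grip":1,"x":-1.3,"y":2.5,"z":0,"turn":0},{"grip":1,"x":-2.1,"y":4,"z":0,"turn":0},{"grip":1,"x":-2.9,"y":5.5,"z":0,"turn":0},{"grip":1,"x":-3.7,"y":7,"z":0,"turn":0},{"grip":1,"x":-4.38,"y":8.17,"z":0.1,"turn":0},{"grip":1,"x":-4.38,"y":8.17,"z":0.1,"turn":0},{"grip":1,"x":-4.38,"y":8.17,"z":0.1,"turn":0}]' 30
python3 go.py .621 -.197 .1384; python3 wj.py pics/w2.png
```

```text
t: 5.2
position: [0.6198, -0.1975, 0.1733]
tool_rot: [-2.386, -2.041, -0.003]
wrist_force: [0.2, -0.1, -3.0]
gripper_width: 0.0476
t 5.2 pos [ 0.6198 -0.1975  0.1733] yaw -8.9 tilt 0.15 -> x 0.02 y 0.05 z 1.40 turn 0.02 w 0.0476 F [ 0.2 -0.1 -3. ]
```

View pics/w2.png

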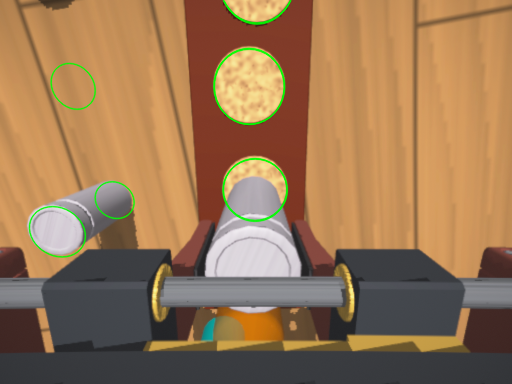

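The jar is held upright above pad 1. The pad's far rim shows at row 156 and the overlay's at 158, so the pad is about 1 mm further toward +y. I'll lower the jar now.

```bash
python3 -m jog '[{"grip":1,"x":0.05,"y":0.05,"z":0.5,"turn":0},{"grip":1,"x":0.05,"y":0.05,"z":1,"turn":0},{"grip":1,"x":0.05,"y":0.05,"z":1.4,"turn":0},{"grip":1,"x":0.05,"y":0.05,"z":1.55,"turn":0},{"grip":1,"x":0.05,"y":0.05,"z":1.65,"turn":0},{"grip":1,"x":0.05,"y":0.05,"z":1.65,"turn":0}]' 30
python3 go.py .621 -.1965 .1284
```

```text
t: 5.85
position: [0.621, -0.1955, 0.1324]
tool_rot: [-2.385, -2.042, -0.004]
wrist_force: [0.2, 0.0, -2.3]
gripper_width: 0.0474
t 5.85 pos [ 0.621  -0.1955  0.1324] yaw -8.9 tilt 0.19 -> x -0.04 y 0.01 z 0.16 turn 0.02 w 0.0474 F [ 0.2  0.  -2.3]
```

```bash
python3 -m jog '[{"grip":1,"x":-0.04,"y":0,"z":0.06,"turn":0},{"grip":1,"x":-0.04,"y":0,"z":0.1,"turn":0},{"grip":1,"x":-0.04,"y":0,"z":0.14,"turn":0},{"grip":1,"x":-0.04,"y":0,"z":0.17,"turn":0},{"grip":1,"x":-0.04,"y":0,"z":0.17,"turn":0}]' 30
python3 go.py .621 -.1965 .1284
```

```text
t: 6.35
position: [0.621, -0.1966, 0.1285]
tool_rot: [-2.385, -2.042, -0.005]
wrist_force: [-0.8, -0.0, 0.8]
gripper_width: 0.0479
t 6.35 pos [ 0.621  -0.1966  0.1285] yaw -8.9 tilt 0.2 -> x 0.00 y 0.00 z 0.01 turn 0.02 w 0.0479 F [-0.8 -0.   0.8]
```

The wrist force went from -2.5 to +0.8 N, so the jar is on the pad. I'll release it and retreat upward.

```bash
python3 -m jog '[{"grip":0,"x":0,"y":0,"z":0,"turn":0},{"grip":0,"x":0,"y":0,"z":0,"turn":0},{"grip":0,"x":0,"y":0,"z":0,"turn":0},{"grip":0,"x":0,"y":0,"z":-1,"turn":0},{"grip":0,"x":0,"y":0,"z":-3,"turn":0},{"grip":0,"x":0,"y":0,"z":-5,"turn":0},{"grip":0,"x":0,"y":0,"z":-5.3,"turn":0},{"grip":0,"x":0,"y":0,"z":-5.3,"turn":0}]'
python3 go.py .442 -.196 .26; python3 wj.py pics/w3.png
```

```text
t: 7.15
position: [0.6217, -0.1975, 0.263]
tool_rot: [2.385, 2.043, 0.009]
wrist_force: [0.1, -1.0, -0.7]
gripper_width: 0.0877
t 7.15 pos [ 0.6217 -0.1975  0.263 ] yaw -8.9 tilt 0.32 -> x -1.05 y -7.11 z 0.09 turn 0.02 w 0.0877 F [ 0.1 -1.  -0.7]
```

View pics/w3.png

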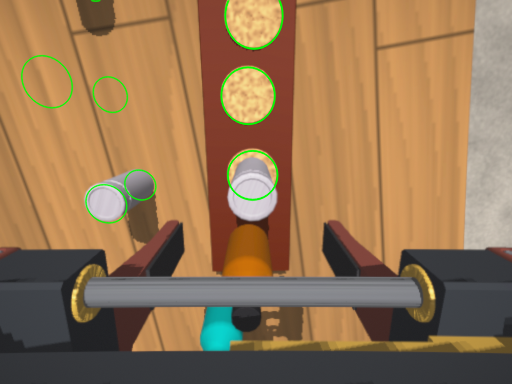

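Jar_126 stands on pad 1 at about (252,195), with the bottle untouched. Next is jar_104.

```bash
python3 -m jog '[{"grip":0,"x":-1.05,"y":-7.1,"z":0.1,"turn":0},{"grip":0,"x":-1.05,"y":-7.1,"z":0.1,"turn":0},{"grip":0,"x":-1.05,"y":-7.1,"z":0.1,"turn":0},{"grip":0,"x":-1.05,"y":-7.1,"z":0.1,"turn":0},{"grip":0,"x":-1.05,"y":-7.1,"z":0.1,"turn":0},{"grip":0,"x":-1.05,"y":-7.1,"z":0.1,"turn":0},{"grip":0,"x":-1.05,"y":-7.1,"z":0.1,"turn":0}]'
python3 go.py .442 -.196 .063; python3 wj.py pics/w4.png; python3 wf.py
python3 - <<'E'
from workcell import arm
from h import *
import pickle
o={}
for n in("scene","side"):
    p=arm.capture(n);cv2.imwrite(f"pics/{n}1.png",p["pixels"][:,:,::-1]);o[n]=(p,{k:arm.outline_of(p,k) for k in("jar_60","pad_a","bottle","tub")})
pickle.dump(o,open("o1.pkl","wb"))
for n in o: print(n,[(np.round(d["xy"]).tolist(),round(d["score"],2)) for d in o[n][1]["jar_60"]])
E
```

```text
t: 7.9
position: [0.4423, -0.1949, 0.2575]
tool_rot: [-2.383, -2.044, -0.004]
wrist_force: [-0.1, 0.0, 0.2]
gripper_width: 0.088
t 7.9 pos [ 0.4423 -0.1949  0.2575] yaw -8.8 tilt 0.19 -> x -0.07 y -0.01 z 7.78 turn 0.04 w 0.088 F [-0.1  0.   0.2]
104 score 0.96 [ 0.6576 -0.2151] delta mm [215.1 -19.4] [ 14.6   5.9 -10.8  -5.7]
104 score 0.69 [ 0.4398 -0.1935] delta mm [-2.7  2.2] [-0.5  0.1  0.5 -0.1]
edge [402.  10.]
p2 score 0.72 [ 0.6298 -0.0944] delta mm [-0.7  0.8] [-0.4 -0.4  0.4  0.5]
p1 score 0.68 [ 0.6175 -0.1973] delta mm [-2.6  3.1] [-2.7 -0.9  2.6  1.1]
scene [([318.0, 213.0], 0.87), ([196.0, 177.0], 0.83), ([314.0, 196.0], 0.65), ([355.0, 200.0], 0.62)]
side [([321.0, 196.0], 0.96), ([214.0, 184.0], 0.94), ([225.0, 166.0], 0.84), ([268.0, 244.0], 0.79), ([187.0, 168.0], 0.72), ([280.0, 171.0], 0.17)]
```

View pics/w4.png

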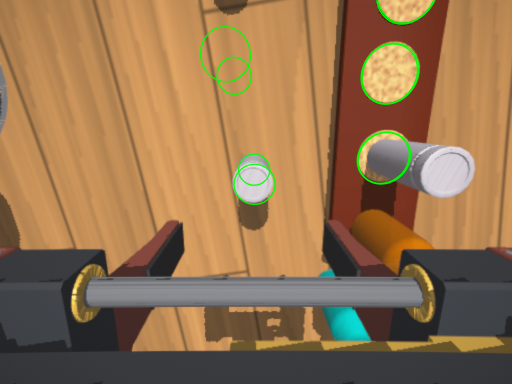

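View pics/side1.png

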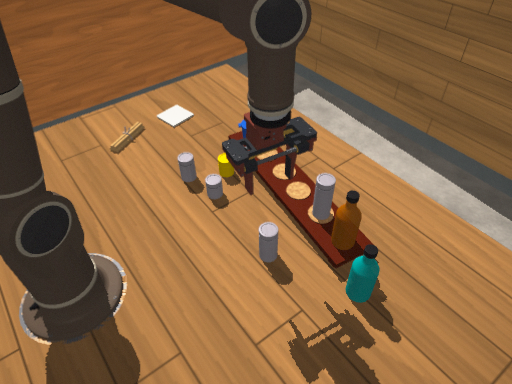

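Jar_126 stands upright on pad 1 in the side view at (322,198), and jar_104 is at wrist pixel (254,183). I'll descend on jar_104.

```bash
python3 -m jog '[{"grip":0,"x":0,"y":-0.04,"z":2,"turn":0},{"grip":0,"x":0,"y":-0.04,"z":4,"turn":0},{"grip":0,"x":0,"y":-0.04,"z":6,"turn":0},{"grip":0,"x":-0.04,"y":-0.04,"z":7.5,"turn":0},{"grip":0,"x":-0.05,"y":-0.04,"z":7.8,"turn":0},{"grip":0,"x":-0.05,"y":-0.04,"z":7.8,"turn":0},{"grip":0,"x":-0.05,"y":-0.04,"z":7.8,"turn":0}]'
python3 go.py .441 -.1945 .063
```

```text
t: 9.25
position: [0.4417, -0.1966, 0.0648]
tool_rot: [2.386, 2.043, 0.008]
wrist_force: [-0.3, 0.6, 0.8]
gripper_width: 0.0877
t 9.25 pos [ 0.4417 -0.1966  0.0648] yaw -8.9 tilt 0.28 -> x 0.08 y -0.04 z 0.07 turn 0.02 w 0.0877 F [-0.3  0.6  0.8]
```

```bash
python3 -m jog '[{"grip":0,"x":0.08,"y":0,"z":0.07,"turn":0},{"grip":1,"x":0.08,"y":0,"z":0.07,"turn":0},{"grip":1,"x":0.08,"y":0,"z":0.07,"turn":0},{"grip":1,"x":0.08,"y":0,"z":0.07,"turn":0},{"grip":1,"x":0.08,"y":0,"z":0.07,"turn":0},{"grip":1,"x":0.08,"y":0,"z":0.07,"turn":0},{"grip":1,"x":0.08,"y":0,"z":0.07,"turn":0},{"grip":1,"x":0.08,"y":0,"z":0.07,"turn":0}]' 30
python3 go.py .441 -.1945 .063
python3 -m jog '[{"grip":1,"x":0,"y":0,"z":-0.5,"turn":0},{"grip":1,"x":0,"y":0,"z":-1.5,"turn":0},{"grip":1,"x":0,"y":0,"z":-3,"turn":0},{"grip":1,"x":0,"y":0,"z":-4,"turn":0},{"grip":1,"x":0,"y":0,"z":-4,"turn":0}]' 30
python3 go.py .630 -.095 .155
```

```text
t: 10.05
position: [0.442, -0.1945, 0.063]
tool_rot: [-2.386, -2.043, -0.008]
wrist_force: [-0.7, 0.6, 2.1]
gripper_width: 0.0477
t 10.05 pos [ 0.442  -0.1945  0.063 ] yaw -8.9 tilt 0.28 -> x -0.00 y -0.04 z 0.00 turn 0.02 w 0.0477 F [-0.7  0.6  2.1]
t: 10.55
position: [0.4431, -0.1958, 0.1662]
tool_rot: [2.384, 2.04, 0.014]
wrist_force: [1.1, -0.3, -3.3]
gripper_width: 0.0473
t 10.55 pos [ 0.4431 -0.1958  0.1662] yaw -8.9 tilt 0.54 -> x 5.14 y 6.76 z 0.53 turn 0.02 w 0.0473 F [ 1.1 -0.3 -3.3]
```

```bash
python3 -m jog '[{"grip":1,"x":0.8,"y":1,"z":0,"turn":0},{"grip":1,"x":1.9,"y":2.5,"z":0,"turn":0},{"grip":1,"x":3,"y":4,"z":0,"turn":0},{"grip":1,"x":4.1,"y":5.4,"z":0.2,"turn":0},{"grip":1,"x":5.14,"y":6.76,"z":0.5,"turn":0},{"grip":1,"x":5.14,"y":6.76,"z":0.5,"turn":0},{"grip":1,"x":5.14,"y":6.76,"z":0.5,"turn":0},{"grip":1,"x":5.14,"y":6.76,"z":0.5,"turn":0}]' 30
python3 go.py .630 -.095 .110; python3 wj.py pics/w5.png; python3 wf.py
```

```text
t: 11.35
position: [0.6286, -0.0961, 0.1549]
tool_rot: [2.386, 2.039, 0.01]
wrist_force: [-0.1, -1.2, -2.2]
gripper_width: 0.0477
t 11.35 pos [ 0.6286 -0.0961  0.1549] yaw -9.0 tilt 0.42 -> x 0.05 y 0.04 z 1.79 turn 0.00 w 0.0477 F [-0.1 -1.2 -2.2]
104 score 0.86 [ 0.6198 -0.1443] delta mm [177.3  51.4] [ 19.9  24.2 -20.  -20.4]
edge [35. 34.]
104 score 0.61 [ 0.6168 -0.2319] delta mm [174.3 -36.2] [  3.8 -37.5  -3.7  30.5]
edge [258.   6.]
p2 score 0.75 [ 0.632 -0.086] delta mm [1.5 9.2] [-1.  -8.3  1.   9.5]
```

View pics/w5.png

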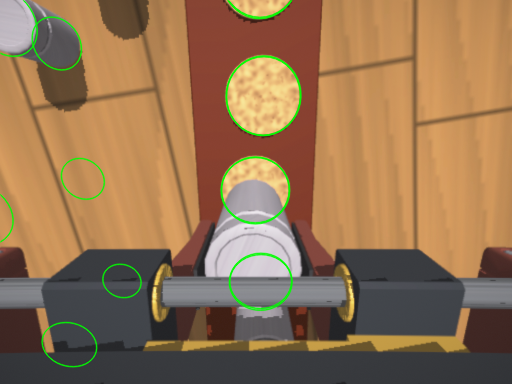

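Jar_104 is held upright above pad 2, whose rim sits on its overlay at (255,190). Lowering.

```bash
python3 -m jog '[{"grip":1,"x":0.05,"y":0.06,"z":0.5,"turn":0},{"grip":1,"x":0.05,"y":0.06,"z":1,"turn":0},{"grip":1,"x":0.05,"y":0.06,"z":1.4,"turn":0},{"grip":1,"x":0.05,"y":0.06,"z":1.6,"turn":0},{"grip":1,"x":0.05,"y":0.06,"z":1.75,"turn":0},{"grip":1,"x":0.05,"y":0.06,"z":1.75,"turn":0}]' 30
python3 go.py .6305 -.095 .106
```

```text
t: 12.1
position: [0.6311, -0.0949, 0.1116]
tool_rot: [2.386, 2.038, 0.013]
wrist_force: [-0.2, 0.2, -2.3]
gripper_width: 0.0477
t 12.1 pos [ 0.6311 -0.0949  0.1116] yaw -9.0 tilt 0.5 -> x -0.01 y -0.02 z 0.22 turn 0.00 w 0.0477 F [-0.2  0.2 -2.3]
```

```bash
python3 -m jog '[{"grip":1,"x":0,"y":-0.02,"z":0.07,"turn":0},{"grip":1,"x":0,"y":-0.02,"z":0.12,"turn":0},{"grip":1,"x":0,"y":-0.02,"z":0.16,"turn":0},{"grip":1,"x":0,"y":-0.02,"z":0.2,"turn":0},{"grip":1,"x":0,"y":-0.02,"z":0.22,"turn":0},{"grip":1,"x":0,"y":-0.02,"z":0.22,"turn":0}]' 30
python3 go.py .6305 -.095 .106
```

```text
t: 12.7
position: [0.6306, -0.0947, 0.1062]
tool_rot: [2.386, 2.038, 0.013]
wrist_force: [-0.0, -0.1, -2.8]
gripper_width: 0.0478
t 12.7 pos [ 0.6306 -0.0947  0.1062] yaw -9.0 tilt 0.51 -> x -0.01 y -0.00 z 0.01 turn 0.00 w 0.0478 F [-0.  -0.1 -2.8]
```

```bash
python3 -m jog '[{"grip":1,"x":0,"y":0,"z":0.04,"turn":0},{"grip":1,"x":0,"y":0,"z":0.05,"turn":0},{"grip":1,"x":0,"y":0,"z":0.05,"turn":0}]' 30
python3 go.py .6305 -.095 .105
```

```text
t: 13.0
position: [0.6308, -0.0948, 0.1062]
tool_rot: [2.386, 2.038, 0.014]
wrist_force: [-3.1, 0.8, 7.3]
gripper_width: 0.048
t 13.0 pos [ 0.6308 -0.0948  0.1062] yaw -9.0 tilt 0.55 -> x -0.01 y -0.01 z 0.05 turn -0.00 w 0.048 F [-3.1  0.8  7.3]
```

Contact at 7 N. Releasing.

```bash
python3 -m jog '[{"grip":0,"x":0,"y":0,"z":0,"turn":0},{"grip":0,"x":0,"y":0,"z":0,"turn":0},{"grip":0,"x":0,"y":0,"z":0,"turn":0},{"grip":0,"x":0,"y":0,"z":-1,"turn":0},{"grip":0,"x":0,"y":0,"z":-3,"turn":0},{"grip":0,"x":0,"y":0,"z":-5,"turn":0},{"grip":0,"x":0,"y":0,"z":-6,"turn":0},{"grip":0,"x":0,"y":0,"z":-6.2,"turn":0}]'
python3 go.py .430 .195 .24; python3 wj.py pics/w6.png
```

```text
t: 13.8
position: [0.6309, -0.0961, 0.265]
tool_rot: [2.383, 2.035, 0.021]
wrist_force: [1.2, -0.3, -0.3]
gripper_width: 0.0877
t 13.8 pos [ 0.6309 -0.0961  0.265 ] yaw -9.0 tilt 0.87 -> x 10.23 y -9.77 z 0.92 turn -0.00 w 0.0877 F [ 1.2 -0.3 -0.3]
```

View pics/w6.png

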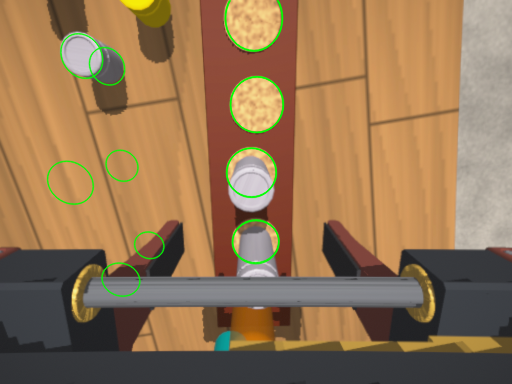

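Jar_104 stands on pad 2 at (250,185) and jar_126 is behind it. Next is jar_82 at (.430,.195).

```bash
python3 -m jog '[{"grip":0,"x":10.2,"y":-9.77,"z":0.5,"turn":0},{"grip":0,"x":10.2,"y":-9.77,"z":0.5,"turn":0},{"grip":0,"x":10.2,"y":-9.77,"z":0.5,"turn":0},{"grip":0,"x":10.2,"y":-9.77,"z":0.5,"turn":0},{"grip":0,"x":10.2,"y":-9.77,"z":0.5,"turn":0},{"grip":0,"x":10.2,"y":-9.77,"z":0.5,"turn":0},{"grip":0,"x":10.2,"y":-9.77,"z":0.5,"turn":0},{"grip":0,"x":10.2,"y":-9.77,"z":0.5,"turn":0}]'
python3 go.py .430 .195 .24;python3 wj.py pics/w7.png; python3 wf.py
```

```text
t: 14.65
position: [0.4244, 0.1999, 0.2474]
tool_rot: [2.376, 2.05, 0.014]
wrist_force: [0.7, 0.1, -0.1]
gripper_width: 0.0877
t 14.65 pos [0.4244 0.1999 0.2474] yaw -8.4 tilt 0.54 -> x -0.16 y 0.25 z 0.30 turn 0.10 w 0.0877 F [ 0.7  0.1 -0.1]
82 score 0.65 [0.4286 0.1965] delta mm [-1.5  1.5] [-0.7  0.7  0.7 -0.6]
60 score 0.59 [0.5357 0.1402] delta mm [82.1 61.2] [ 0.4 -0.  -0.3  0. ]
60 score 0.58 [0.4533 0.0808] delta mm [-0.3  1.8] [-0.4 -0.1  0.4  0.2]
p4 score 0.87 [0.662  0.0923] delta mm [-1.8 -1.2] [ 0.5 -0.6 -0.5  0.7]
```

View pics/w7.png

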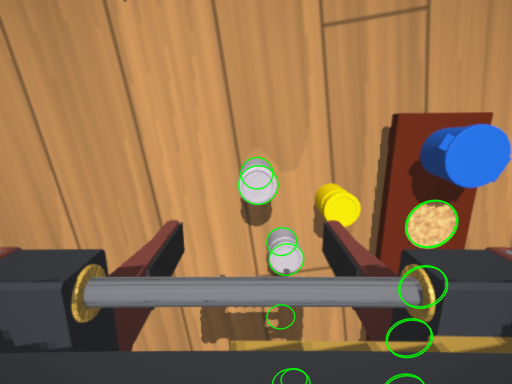

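Jar_82 is at wrist pixel (258,185), refined to (.429,.196). jar_60 is at (285,258) and the yellow look-alike at (338,205), which I'll leave alone.

```bash
python3 go.py .429 .1958 .12; python3 go.py .429 .1958 .045
```

```text
t 14.8 pos [0.4288 0.1941 0.2485] yaw -8.9 tilt 0.69 -> x 0.05 y -0.06 z 5.14 turn 0.01 w 0.0878 F [ 0.6 -0.8 -0.5]
t 14.8 pos [0.4288 0.1941 0.2485] yaw -8.9 tilt 0.69 -> x 0.04 y -0.10 z 8.14 turn 0.01 w 0.0878 F [ 0.6 -0.8 -0.5]
```

```bash
python3 -m jog '[{"grip":0,"x":0.05,"y":-0.02,"z":2,"turn":0},{"grip":0,"x":0.05,"y":-0.05,"z":4,"turn":0},{"grip":0,"x":0.05,"y":-0.08,"z":6,"turn":0},{"grip":0,"x":0.05,"y":-0.1,"z":7.5,"turn":0},{"grip":0,"x":0.05,"y":-0.1,"z":8,"turn":0},{"grip":0,"x":0.05,"y":-0.1,"z":8.1,"turn":0},{"grip":0,"x":0.05,"y":-0.1,"z":8.1,"turn":0}]'
python3 go.py .429 .196 .045
```

```text
t: 15.5
position: [0.4302, 0.1955, 0.0468]
tool_rot: [2.385, 2.035, 0.018]
wrist_force: [0.7, 0.4, 0.0]
gripper_width: 0.088
t 15.5 pos [0.4302 0.1955 0.0468] yaw -9.0 tilt 0.75 -> x 0.01 y -0.05 z 0.07 turn -0.01 w 0.088 F [0.7 0.4 0. ]
```

```bash
python3 -m jog '[{"grip":1,"x":0.01,"y":-0.04,"z":0.07,"turn":0},{"grip":1,"x":0.01,"y":-0.04,"z":0.07,"turn":0},{"grip":1,"x":0.01,"y":-0.04,"z":0.07,"turn":0},{"grip":1,"x":0.01,"y":-0.04,"z":0.07,"turn":0},{"grip":1,"x":0.01,"y":-0.04,"z":0.07,"turn":0},{"grip":1,"x":0.01,"y":-0.04,"z":0.07,"turn":0},{"grip":1,"x":0.01,"y":-0.04,"z":0.07,"turn":0}]' 30
python3 go.py .429 .196 .045
python3 -m jog '[{"grip":1,"x":0,"y":0,"z":-0.5,"turn":0},{"grip":1,"x":0,"y":0,"z":-1.5,"turn":0},{"grip":1,"x":0,"y":0,"z":-3,"turn":0},{"grip":1,"x":0,"y":0,"z":-4.2,"turn":0},{"grip":1,"x":0,"y":0,"z":-4.2,"turn":0},{"grip":1,"x":0,"y":0,"z":-4.2,"turn":0}]' 30
python3 go.py .652 -.006 .15
```

```text
t: 16.2
position: [0.4294, 0.1961, 0.0453]
tool_rot: [2.385, 2.035, 0.018]
wrist_force: [0.2, -0.8, 4.6]
gripper_width: 0.0479
t 16.2 pos [0.4294 0.1961 0.0453] yaw -9.0 tilt 0.77 -> x -0.01 y -0.02 z 0.01 turn -0.01 w 0.0479 F [ 0.2 -0.8  4.6]
t: 16.8
position: [0.4279, 0.1962, 0.1507]
tool_rot: [2.384, 2.036, 0.02]
wrist_force: [-0.1, 0.2, -1.9]
gripper_width: 0.0476
t 16.8 pos [0.4279 0.1962 0.1507] yaw -9.0 tilt 0.82 -> x -6.58 y 10.12 z 0.12 turn -0.00 w 0.0476 F [-0.1  0.2 -1.9]
```

```bash
python3 -m jog '[{"grip":1,"x":-0.6,"y":1,"z":0,"turn":0},{"grip":1,"x":-1.6,"y":2.5,"z":0,"turn":0},{"grip":1,"x":-2.6,"y":4,"z":0,"turn":0},{"grip":1,"x":-3.6,"y":5.6,"z":0,"turn":0},{"grip":1,"x":-4.6,"y":7.1,"z":0,"turn":0},{"grip":1,"x":-5.6,"y":8.6,"z":0,"turn":0},{"grip":1,"x":-6.3,"y":9.7,"z":0,"turn":0},{"grip":1,"x":-6.58,"y":10.1,"z":0,"turn":0}]' 30
python3 go.py .652 -.006 .15; python3 -m jog '[{"grip":1,"x":0,"y":0,"z":0,"turn":0},{"grip":1,"x":0,"y":0,"z":0,"turn":0}]' 30
python3 go.py .652 -.006 .093; python3 wj.py pics/w8.png; python3 wf.py
```

```text
t: 17.6
position: [0.6521, -0.0098, 0.1507]
tool_rot: [2.388, 2.031, 0.015]
wrist_force: [0.3, 0.8, -1.7]
gripper_width: 0.0479
t 17.6 pos [ 0.6521 -0.0098  0.1507] yaw -9.2 tilt 0.65 -> x 0.15 y -0.03 z 0.03 turn -0.04 w 0.0479 F [ 0.3  0.8 -1.7]
t: 17.8
position: [0.6506, -0.0095, 0.149]
tool_rot: [2.39, 2.032, 0.011]
wrist_force: [-1.6, -0.7, -2.4]
gripper_width: 0.0477
t 17.8 pos [ 0.6506 -0.0095  0.149 ] yaw -9.3 tilt 0.46 -> x 0.14 y 0.01 z 2.24 turn -0.04 w 0.0477 F [-1.6 -0.7 -2.4]
104 score 0.83 [ 0.6208 -0.1376] delta mm [178.3  58.1] [  6.1 -38.5  -6.   31. ]
edge [ 36. 134.]
60 score 0.69 [0.5357 0.1397] delta mm [82.1 60.7] [-0.5 -0.1  0.7  0.2]
126 score 0.59 [ 0.6456 -0.0303] delta mm [210.8  29.5] [ 14.8  -4.3 -14.8   2.1]
p3 score 0.83 [0.6524 0.0027] delta mm [0.3 8.9] [ 0.3 -7.7 -0.2  8.7]
p4 score 0.62 [0.6612 0.0932] delta mm [-2.6 -0.3] [ 0.3 -0.2 -0.3  0.2]
```

View pics/w8.png

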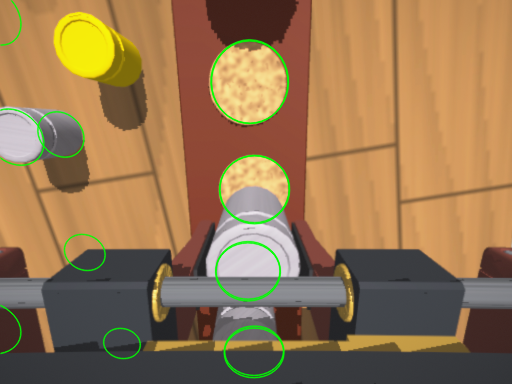

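Jar_82 is above pad 3, which lines up with its overlay at (255,190). Lowering.

```bash
python3 -m jog '[{"grip":1,"x":0.14,"y":0.01,"z":0.6,"turn":0},{"grip":1,"x":0.14,"y":0.01,"z":1.2,"turn":0},{"grip":1,"x":0.14,"y":0.01,"z":1.7,"turn":0},{"grip":1,"x":0.14,"y":0.01,"z":2,"turn":0},{"grip":1,"x":0.14,"y":0.01,"z":2.15,"turn":0},{"grip":1,"x":0.14,"y":0.01,"z":2.2,"turn":0},{"grip":1,"x":0.14,"y":0.01,"z":2.2,"turn":0}]' 30
python3 go.py .652 -.006 .0883
```

```text
t: 18.65
position: [0.6528, -0.0047, 0.0955]
tool_rot: [2.387, 2.034, 0.015]
wrist_force: [-0.2, -0.6, -1.9]
gripper_width: 0.0476
t 18.65 pos [ 0.6528 -0.0047  0.0955] yaw -9.1 tilt 0.62 -> x -0.06 y -0.02 z 0.29 turn -0.02 w 0.0476 F [-0.2 -0.6 -1.9]
```

```bash
python3 -m jog '[{"grip":1,"x":-0.06,"y":-0.02,"z":0.1,"turn":0},{"grip":1,"x":-0.06,"y":-0.02,"z":0.15,"turn":0},{"grip":1,"x":-0.06,"y":-0.02,"z":0.2,"turn":0},{"grip":1,"x":-0.06,"y":-0.02,"z":0.25,"turn":0},{"grip":1,"x":-0.06,"y":-0.02,"z":0.28,"turn":0},{"grip":1,"x":-0.06,"y":-0.02,"z":0.3,"turn":0},{"grip":1,"x":-0.06,"y":-0.02,"z":0.3,"turn":0}]' 30
python3 go.py .652 -.006 .0883
```

```text
t: 19.35
position: [0.6521, -0.006, 0.0883]
tool_rot: [2.388, 2.034, 0.015]
wrist_force: [-1.7, 0.6, 3.2]
gripper_width: 0.0473
t 19.35 pos [ 0.6521 -0.006   0.0883] yaw -9.1 tilt 0.63 -> x 0.00 y -0.01 z 0.00 turn -0.02 w 0.0473 F [-1.7  0.6  3.2]
```

Contact, +3 N. Releasing and rising.

```bash
python3 -m jog '[{"grip":0,"x":0,"y":0,"z":0,"turn":0},{"grip":0,"x":0,"y":0,"z":0,"turn":0},{"grip":0,"x":0,"y":0,"z":0,"turn":0},{"grip":0,"x":0,"y":0,"z":-1,"turn":0},{"grip":0,"x":0,"y":0,"z":-3,"turn":0},{"grip":0,"x":0,"y":0,"z":-5,"turn":0},{"grip":0,"x":0,"y":0,"z":-6,"turn":0},{"grip":0,"x":0,"y":0,"z":-6,"turn":0}]'
python3 go.py .4535 .080 .22; python3 wj.py pics/w9.png;python3 wf.py
```

```text
t: 20.15
position: [0.6526, -0.007, 0.2429]
tool_rot: [2.385, 2.031, 0.025]
wrist_force: [0.3, -0.7, -0.3]
gripper_width: 0.0878
t 20.15 pos [ 0.6526 -0.007   0.2429] yaw -9.2 tilt 1.04 -> x 2.16 y -8.43 z 0.78 turn -0.03 w 0.0878 F [ 0.3 -0.7 -0.3]
104 score 0.95 [ 0.6171 -0.2159] delta mm [174.6 -20.2] [  0.7 -23.   -0.6  19.7]
60 score 0.79 [0.536 0.14 ] delta mm [82.4 61. ] [-0.5 -0.7  0.6  0.9]
126 score 0.64 [ 0.6292 -0.0922] delta mm [194.4 -32.4] [  0.6 -11.4  -0.6   9.1]
60 score 0.59 [ 0.6494 -0.0203] delta mm [195.8 -99.3] [ 4.3  6.6 -4.4 -6.3]
p4 score 0.74 [0.6612 0.0924] delta mm [-2.6 -1.1] [ 0.2 -1.  -0.2  1.1]
p2 score 0.71 [ 0.6308 -0.0876] delta mm [0.3 7.6] [-0.4 -5.3  0.4  5.7]
p3 score 0.63 [0.6529 0.0038] delta mm [ 0.8 10. ] [ 0.1 -6.  -0.   6.6]
p1 score 0.49 [ 0.6166 -0.2131] delta mm [ -3.5 -12.7] [ -1.  -16.    1.1  17.2]
```

View pics/w9.png

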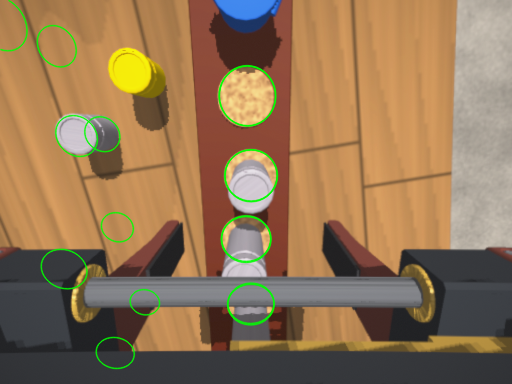

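Jar_82 is on pad 3 at (250,187). Next is jar_60, the grey one at (77,133); the yellow one at (135,72) stays.

```bash
python3 -m jog '[{"grip":0,"x":2.1,"y":-8.45,"z":0.3,"turn":0},{"grip":0,"x":2.1,"y":-8.45,"z":0.3,"turn":0},{"grip":0,"x":2.1,"y":-8.45,"z":0.3,"turn":0},{"grip":0,"x":2.1,"y":-8.45,"z":0.3,"turn":0},{"grip":0,"x":2.1,"y":-8.45,"z":0.3,"turn":0},{"grip":0,"x":2.1,"y":-8.45,"z":0.3,"turn":0},{"grip":0,"x":2.1,"y":-8.45,"z":0.3,"turn":0},{"grip":0,"x":2.1,"y":-8.45,"z":0.3,"turn":0}]'
python3 wj.py pics/w10.png;python3 wf.py;python3 go.py .4535 .080 .027
```

```text
t: 21.1
position: [0.4508, 0.0787, 0.2279]
tool_rot: [2.388, 2.033, 0.013]
wrist_force: [0.4, 0.0, -1.0]
gripper_width: 0.0881
126 score 0.83 [ 0.656  -0.0017] delta mm [221.2  58.1] [-11.4 -13.1   7.7  10.9]
60 score 0.70 [0.453  0.0814] delta mm [-0.6  2.4] [-0.2 -0.1  0.2  0.1]
126 score 0.64 [ 0.5976 -0.0499] delta mm [162.8   9.9] [-43.6 -38.2  30.2  32.8]
p3 score 0.76 [ 0.6511 -0.0056] delta mm [-1.   0.6] [-0.5  0.2  0.5 -0.2]
p4 score 0.70 [0.6622 0.0929] delta mm [-1.6 -0.6] [ 0.3 -0.5 -0.3  0.5]
p2 score 0.56 [ 0.6203 -0.0691] delta mm [-10.2  26.1] [-16.7 -16.7  16.3  19. ]
t 21.25 pos [0.4506 0.0785 0.2279] yaw -9.2 tilt 0.54 -> x 0.05 y 0.03 z 8.04 turn -0.04 w 0.0877 F [-0.2 -0.3 -0.3]
```

View pics/w10.png

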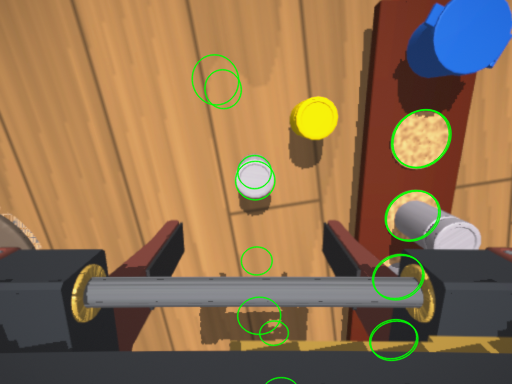

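Jar_60 (grey) is at (255,178), centred under the tool. The yellow jar is at (317,118), clear of the fingers.

```bash
python3 -m jog '[{"grip":0,"x":0.09,"y":0.08,"z":2,"turn":0},{"grip":0,"x":0.09,"y":0.06,"z":4,"turn":0},{"grip":0,"x":0.09,"y":0.05,"z":6,"turn":0},{"grip":0,"x":0.09,"y":0.03,"z":7.5,"turn":0},{"grip":0,"x":0.09,"y":0.03,"z":7.9,"turn":0},{"grip":0,"x":0.09,"y":0.03,"z":8,"turn":0},{"grip":0,"x":0.09,"y":0.03,"z":8,"turn":0}]'
python3 go.py .4533 .081 .027
```

```text
t: 21.95
position: [0.4546, 0.0806, 0.0288]
tool_rot: [2.389, 2.031, 0.014]
wrist_force: [-0.9, -0.6, 0.6]
gripper_width: 0.0878
t 21.95 pos [0.4546 0.0806 0.0288] yaw -9.3 tilt 0.6 -> x 0.01 y -0.05 z 0.07 turn -0.04 w 0.0878 F [-0.9 -0.6  0.6]
```

```bash
python3 -m jog '[{"grip":1,"x":0.01,"y":-0.04,"z":0.07,"turn":0},{"grip":1,"x":0.01,"y":-0.04,"z":0.07,"turn":0},{"grip":1,"x":0.01,"y":-0.04,"z":0.07,"turn":0},{"grip":1,"x":0.01,"y":-0.04,"z":0.07,"turn":0},{"grip":1,"x":0.01,"y":-0.04,"z":0.07,"turn":0},{"grip":1,"x":0.01,"y":-0.04,"z":0.07,"turn":0},{"grip":1,"x":0.01,"y":-0.04,"z":0.07,"turn":0}]' 30
python3 go.py .4533 .081 .027
python3 -m jog '[{"grip":1,"x":0,"y":0,"z":-0.5,"turn":0},{"grip":1,"x":0,"y":0,"z":-1.5,"turn":0},{"grip":1,"x":0,"y":0,"z":-3,"turn":0},{"grip":1,"x":0,"y":0,"z":-4.2,"turn":0},{"grip":1,"x":0,"y":0,"z":-4.2,"turn":0},{"grip":1,"x":0,"y":0,"z":-4.2,"turn":0}]' 30
python3 go.py .662 .093 .135
```

```text
t: 22.65
position: [0.454, 0.0812, 0.0273]
tool_rot: [2.389, 2.031, 0.015]
wrist_force: [-0.1, 0.8, 4.5]
gripper_width: 0.0472
t 22.65 pos [0.454  0.0812 0.0273] yaw -9.3 tilt 0.64 -> x -0.01 y -0.03 z 0.01 turn -0.04 w 0.0472 F [-0.1  0.8  4.5]
t: 23.25
position: [0.4527, 0.0814, 0.1327]
tool_rot: [2.389, 2.032, 0.017]
wrist_force: [-0.8, 0.9, -1.6]
gripper_width: 0.0479
t 23.25 pos [0.4527 0.0814 0.1327] yaw -9.2 tilt 0.7 -> x 1.80 y 8.19 z 0.01 turn -0.04 w 0.0479 F [-0.8  0.9 -1.6]
```

```bash
python3 -m jog '[{"grip":1,"x":0.2,"y":1,"z":0,"turn":0},{"grip":1,"x":0.6,"y":2.5,"z":0,"turn":0},{"grip":1,"x":0.9,"y":4,"z":0,"turn":0},{"grip":1,"x":1.2,"y":5.5,"z":0,"turn":0},{"grip":1,"x":1.5,"y":7,"z":0,"turn":0},{"grip":1,"x":1.8,"y":8.2,"z":0,"turn":0},{"grip":1,"x":1.8,"y":8.2,"z":0,"turn":0},{"grip":1,"x":1.8,"y":8.2,"z":0,"turn":0}]' 30
python3 go.py .6622 .093 .0703; python3 wj.py pics/w11.png
```

```text
t: 24.05
position: [0.6611, 0.0921, 0.1326]
tool_rot: [2.391, 2.032, 0.011]
wrist_force: [-1.1, 0.1, -2.0]
gripper_width: 0.0478
t 24.05 pos [0.6611 0.0921 0.1326] yaw -9.3 tilt 0.45 -> x 0.04 y 0.02 z 2.49 turn -0.05 w 0.0478 F [-1.1  0.1 -2. ]
```

View pics/w11.png

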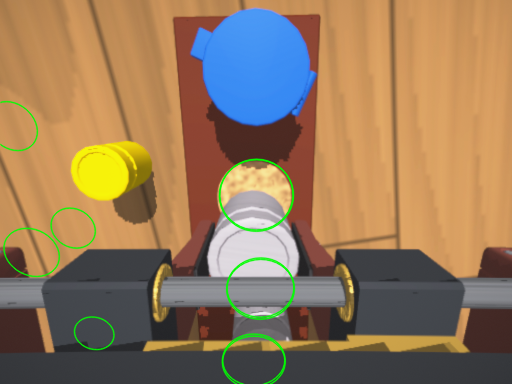

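Jar_60 is above pad 4, and the tub is clear at (255,67). Lowering.

```bash
python3 -m jog '[{"grip":1,"x":0.04,"y":0.04,"z":0.6,"turn":0},{"grip":1,"x":0.04,"y":0.04,"z":1.2,"turn":0},{"grip":1,"x":0.04,"y":0.04,"z":1.8,"turn":0},{"grip":1,"x":0.04,"y":0.04,"z":2.1,"turn":0},{"grip":1,"x":0.04,"y":0.04,"z":2.25,"turn":0},{"grip":1,"x":0.04,"y":0.04,"z":2.3,"turn":0},{"grip":1,"x":0.04,"y":0.04,"z":2.3,"turn":0}]' 30
python3 go.py .6625 .093 .0703
```

```text
t: 24.8
position: [0.6625, 0.0931, 0.0759]
tool_rot: [2.391, 2.032, 0.012]
wrist_force: [-0.3, 0.0, -1.3]
gripper_width: 0.0478
t 24.8 pos [0.6625 0.0931 0.0759] yaw -9.3 tilt 0.5 -> x -0.00 y -0.00 z 0.23 turn -0.05 w 0.0478 F [-0.3  0.  -1.3]
```

```bash
python3 -m jog '[{"grip":1,"x":0,"y":0,"z":0.08,"turn":0},{"grip":1,"x":0,"y":0,"z":0.13,"turn":0},{"grip":1,"x":0,"y":0,"z":0.17,"turn":0},{"grip":1,"x":0,"y":0,"z":0.2,"turn":0},{"grip":1,"x":0,"y":0,"z":0.23,"turn":0},{"grip":1,"x":0,"y":0,"z":0.23,"turn":0}]' 30
python3 go.py .6625 .093 .0703
```

```text
t: 25.4
position: [0.6626, 0.0932, 0.0704]
tool_rot: [2.391, 2.032, 0.013]
wrist_force: [-0.9, -0.4, 0.4]
gripper_width: 0.0474
t 25.4 pos [0.6626 0.0932 0.0704] yaw -9.3 tilt 0.51 -> x -0.01 y -0.00 z 0.01 turn -0.05 w 0.0474 F [-0.9 -0.4  0.4]
```

```bash
python3 -m jog '[{"grip":0,"x":0,"y":0,"z":0,"turn":0},{"grip":0,"x":0,"y":0,"z":0,"turn":0},{"grip":0,"x":0,"y":0,"z":0,"turn":0},{"grip":0,"x":0,"y":0,"z":-1,"turn":0},{"grip":0,"x":0,"y":0,"z":-3,"turn":0},{"grip":0,"x":0,"y":0,"z":-5,"turn":0},{"grip":0,"x":0,"y":0,"z":-7,"turn":0},{"grip":0,"x":0,"y":0,"z":-7.2,"turn":0}]'
python3 go.py .40 .30 .26
```

```text
t: 26.2
position: [0.6641, 0.092, 0.2577]
tool_rot: [2.388, 2.028, 0.027]
wrist_force: [0.6, -0.7, 0.0]
gripper_width: 0.0882
t 26.2 pos [0.6641 0.092  0.2577] yaw -9.3 tilt 1.11 -> x 6.50 y -11.77 z -0.26 turn -0.05 w 0.0882 F [ 0.6 -0.7  0. ]
```

Next I'll move aside and check the result with the fixed cameras.

```bash
python3 -m jog '[{"grip":0,"x":6.5,"y":-11.8,"z":-0.2,"turn":0},{"grip":0,"x":6.5,"y":-11.8,"z":-0.2,"turn":0},{"grip":0,"x":6.5,"y":-11.8,"z":-0.2,"turn":0},{"grip":0,"x":6.5,"y":-11.8,"z":-0.2,"turn":0},{"grip":0,"x":6.5,"y":-11.8,"z":-0.2,"turn":0},{"grip":0,"x":6.5,"y":-11.8,"z":-0.2,"turn":0},{"grip":0,"x":6.5,"y":-11.8,"z":-0.2,"turn":0},{"grip":0,"x":6.5,"y":-11.8,"z":-0.2,"turn":0}]'
cat > chk.py <<'E'
from workcell import arm
from h import *
import pickle,fit
o0=pickle.load(open("o.pkl","rb"))
o={}
for n in("scene","side"):
    p=arm.capture(n);cv2.imwrite(f"pics/{n}2.png",p["pixels"][:,:,::-1]);o[n]=(p,{k:arm.outline_of(p,k) for k in("jar_60","bottle","tub")})
pickle.dump(o,open("o2.pkl","wb"))
P=fit.P
pads=[("126",.621,-.199,.126),("104",.6306,-.0953,.104),("82",.652,-.006,.082),("60",.6625,.093,.06)]
for k,x,y,h in pads:
    for n in P:
        q=fit.fb(P[n],x,y,.043,h,.024); best=None
        for d in o[n][1]["jar_60"]:
            b=fit.bb(d["pixels"]); e=np.abs(b-q).max()
            if best is None or e<best[0]: best=(e,b,d["pixels"],d["score"])
        c=fit.fit([(n,best[2])],.043,.024,h,[x,y])[0]
        print(k,n,"bbox got-exp",np.round(best[1]-q,1),"pos off mm",np.round((c-[x,y])*1e3,1))
for k in("bottle","tub"):
    for n in P: print(k,n,[np.round(d["xy"],1).tolist() for d in o0[n][1][k]],[np.round(d["xy"],1).tolist() for d in o[n][1][k]])
E
python3 chk.py
```

```text
t: 27.0
position: [0.395, 0.3039, 0.2581]
tool_rot: [2.381, 2.039, 0.026]
wrist_force: [0.1, 0.6, 0.4]
gripper_width: 0.0876
126 scene bbox got-exp [ 0.4 -0.2 -0.4 -0.6] pos off mm [-1.9 -1.2]
126 side bbox got-exp [-0.2  0.9 -0.1 -0.1] pos off mm [-1.2 -0.8]
104 scene bbox got-exp [ 0.1  0.8 -0.2 -2.2] pos off mm [-3. -2.]
104 side bbox got-exp [ 0.   0.4 -0.7 -0.7] pos off mm [-0.3  1. ]
82 scene bbox got-exp [-0.1 -0.3 -0.7 -1.8] pos off mm [-3.6 -3.1]
82 side bbox got-exp [0.9 1.  0.6 0.3] pos off mm [-0.1 -3.5]
60 scene bbox got-exp [ 1.4 -0.7 -0.2 -0.4] pos off mm [-2.7  0.4]
60 side bbox got-exp [ 0.2  1.2 -0.4 -0.5] pos off mm [-1.2 -0.9]
bottle scene [[151.3, 154.0], [169.1, 161.1]] [[150.8, 154.2]]
bottle side [[363.8, 276.9], [349.3, 223.0], [233.6, 207.3]] [[365.1, 274.7], [348.2, 226.6]]
tub scene [[320.0, 242.6]] [[323.0, 244.9], [196.3, 173.9], [225.5, 191.1]]
tub side [[254.3, 130.7]] [[252.5, 132.1]]
```

Run:
```python
import cv2,numpy as np
a=cv2.imread("pics/scene2.png")[110:280,130:390];b=cv2.imread("pics/side2.png")[100:320,150:400]
a=cv2.resize(a,(780,510),interpolation=cv2.INTER_CUBIC);b=cv2.resize(b,(650,572),interpolation=cv2.INTER_CUBIC)
cv2.imwrite("pics/fa.png",a);cv2.imwrite("pics/fb.png",b)
```

```text
(no output)
```

View pics/fa.png

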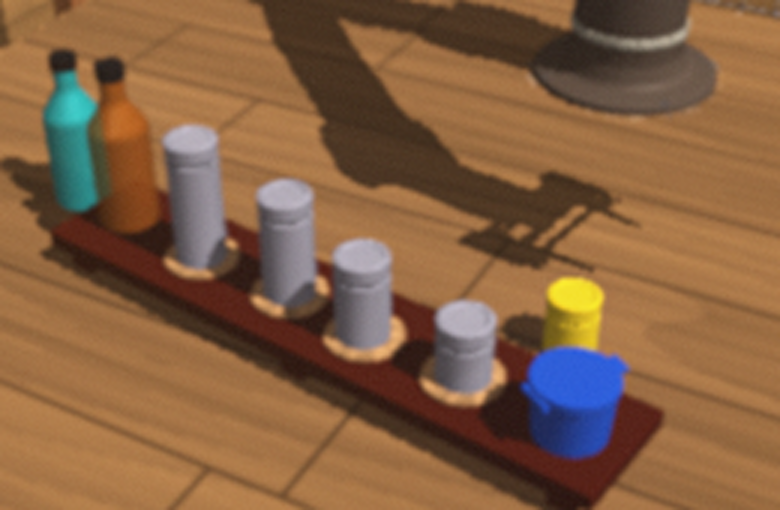

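View pics/fb.png

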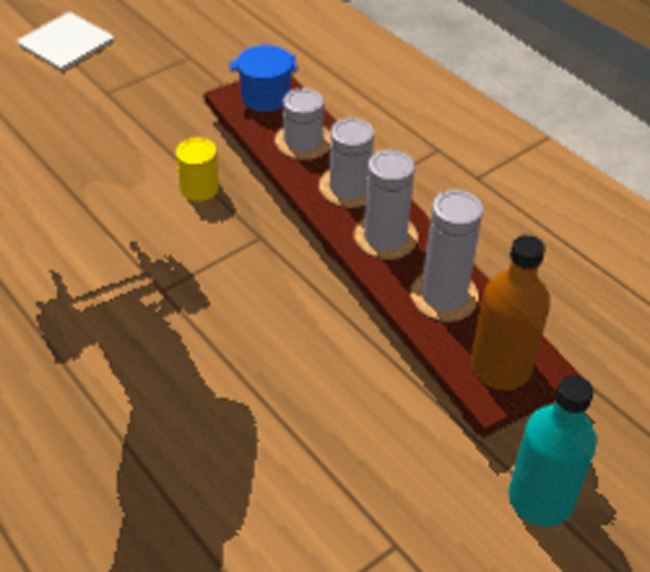

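The order is right: tallest by the amber bottle, shortest by the tub, all upright, with the bottle and tub unmoved. The network outlines hint at up to about 3 mm off for jar_82, so I'll check centring with a colour segmentation of my own.

Run:
```python
from h import *
import pickle,fit
o=pickle.load(open("o2.pkl","rb"));o0=pickle.load(open("o.pkl","rb"))
pads=[("126",.621,-.199,.126),("104",.6306,-.0953,.104),("82",.652,-.006,.082),("60",.6625,.093,.06)]
def poly(p,x,y,z0,h,r):
    m=np.zeros((384*4,512*4),np.uint8);q=(cyl(p,x,y,z0,h,r)+.5)*4
    cv2.fillConvexPoly(m,np.int32(cv2.convexHull(q.astype(np.float32))),1)
    return cv2.resize(m.astype(np.float32),(512,384),interpolation=cv2.INTER_AREA)
for n in("scene","side"):
    I0=o0[n][0]["pixels"];I1=o[n][0]["pixels"];p=o[n][0]
    cork=lambda I:((I[...,0].astype(int)-I[...,2]>55)&(I[...,0]>175)).astype(np.float32)
    hs=cv2.cvtColor(I1,cv2.COLOR_RGB2HSV)
    grey=((hs[...,1]<70)&(hs[...,2]>70)).astype(np.float32)
    c0=cork(I0)
    for k,x,y,h in pads:
        a=poly(p,x,y,.04,.003,.04)>0
        # pad fit on the empty picture
        f=lambda v:((poly(p,v[0],v[1],.043,0.0001,.035)-c0)[a]**2).sum()
        r=minimize(f,[x,y],method="Nelder-Mead",options=dict(initial_simplex=[[x,y],[x+.004,y],[x,y+.004]]))
        b=poly(p,x,y,.043,h,.034)>0
        g=lambda v:((poly(p,v[0],v[1],.043,h,.024)-grey)[b]**2).sum()
        s=minimize(g,[x,y],method="Nelder-Mead",options=dict(initial_simplex=[[x,y],[x+.004,y],[x,y+.004]]))
        print(n,k,"pad",np.round(r.x,4),round(r.fun,1),"jar",np.round(s.x,4),round(s.fun,1),"jar-pad mm",np.round((s.x-r.x)*1e3,1))
```

```text
scene 126 pad [ 0.6184 -0.1985] 10.8 jar [ 0.6164 -0.1992] 29.4 jar-pad mm [-1.9 -0.7]
scene 104 pad [ 0.6287 -0.095 ] 11.0 jar [ 0.6264 -0.0953] 21.9 jar-pad mm [-2.3 -0.3]
scene 82 pad [ 0.6494 -0.0063] 13.7 jar [ 0.6479 -0.0086] 22.7 jar-pad mm [-1.5 -2.3]
scene 60 pad [0.6592 0.0912] 35.8 jar [0.6579 0.0921] 17.2 jar-pad mm [-1.3  0.9]
side 126 pad [ 0.6213 -0.1978] 8.0 jar [ 0.6214 -0.1979] 24.3 jar-pad mm [ 0.1 -0.1]
side 104 pad [ 0.6324 -0.0942] 7.9 jar [ 0.6304 -0.0938] 89.4 jar-pad mm [-2.   0.3]
side 82 pad [ 0.6535 -0.0054] 4.6 jar [ 0.6527 -0.009 ] 76.4 jar-pad mm [-0.7 -3.6]
side 60 pad [0.6634 0.0917] 11.0 jar [0.663  0.0933] 17.4 jar-pad mm [-0.4  1.7]
```

All jars are within about 2 mm of their pad centres, except jar_82 at about 3 mm along the row. The rim around each jar is 11 mm wide, so this is well centred and I won't disturb it. Handing in.

```bash
python3 -c "
from workcell import arm
print(arm.sense()['t']); print(arm.job_done())"
```

```text
27.4
the job is handed in; nothing more can be done
None
```

The four jars are on the four cork pads in height order: 126, 104, 82 and 60 mm, from the amber bottle to the blue tub. I set each one down until the wrist force showed contact (the highest reading was 7 N), then released it. The job was handed in at 27.4 s, with the gripper open and clear of everything.

**Final checks:** Both fixed cameras show all four jars upright in the right order. The bottle and tub are where they were, and I left the yellow and turquoise look-alikes alone.

**Centring:** By my own segmentation, the 126, 104 and 60 mm jars are within about 2.5 mm of their pad centres. The 82 mm jar is about 3 to 3.5 mm off along the row, toward the bottle. I left it there because the pad is 11 mm wider than the jar on every side.

**Disagreements:** The scene and side cameras differed by 2–5 mm in absolute x. In the last scene picture the bottle detector missed the amber bottle, though it is plainly visible standing in place. It also reported two false tubs on the jars.

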